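Mount the tube carousel on the fraction collector and latch it

ROBOT

A 7-joint arm with a two-finger parallel gripper is mounted at the origin on a cart in front of the work surface, level with it; the furniture and walls round the work are solid. World frame = base frame: x ahead of the robot, y to its left, z up, the work surface at z = 0. Lengths are in m, angles in rad, forces in N, time in s.
With the tool pointing down it reaches from about 0.425 to 0.925 m from the base axis. Payload 6.8 kg.
Tool frame: the origin (TCP) lies at the very end of the fingers, on their centre line; the grasp point (between the pads) lies 19 mm behind it (grip_point_offset is the distance from the TCP to the grasp point, in m); z points along the fingers, y is the line along which they close (so a half turn about z gives the same grasp; the last joint's range is limited). The gripper opens to 85 mm and grips with 20 to 120 N. Pads are 22 mm wide; open, the fingers measure 114 mm over their backs; the gripper's body (76 mm by 85 mm) begins 54 mm behind the grasp point. The pads swing forward as they close: fully open they stand 13 mm farther back than shut.
Start: joints at [-1.273, 0.477, 0.022, 1.555, -0.011, 1.109, -0.083], TCP at [0.266, 0.62, 0.231] pointing down, gripper open.
Joint ranges: [-2.96, 2.96], [-0.34, 2.1], [-1.41, 1.46], [0.24, 2.44], [-1.37, 4.51], [0.17, 1.92], [-2.96, 2.96]. Speed limits (rad/s): [2.39, 2.39, 3.14, 3.14, 3.14, 3.14, 3.14].

INTERFACE

Orientations are given as a unit quaternion [w, x, y, z].
In Python, from station import * gives the robot as it stands.
- The arm moves only by the tool carry_out, never from a script. Its argument "rows" is text: rows parted by semicolons, each of 4 numbers parted by spaces: the shift along the world's x, y, z in mm, then the turn about the world's z in degrees. In form: dx dy dz yaw; .... A call has 1 to 10 rows; each row shifts and turns the commanded pose from where the row before left it; what a row does not reach is not made up. A row lasts 1/8 s, in which the tool goes at most 62.5 mm and 10.7 degrees, less where a joint would pass 70% of its speed; a pose out of reach is approached as far as the arm can. A call is refused whole if a number of a shift passes 62.5 or a number of a turn 10.7, either way. A call with a gripper value outside its range is refused whole. "claw" is the finger opening in mm, from 0 to 85.4, set as the call begins (left out, the last holds). The fingers move at their own pace and stop on an object; "force" is the grip in N (left out, the last holds). Time passes only in rows, so rows that do not move let the fingers close. It gives the time, the measured TCP pose, the force, the opening and the grip force at its end, in the units of the state.
- get_obs(): the state, without advancing time (a new reading comes with each control period).
- read_camera(name): name is "scene" or "side" or "wrist"; returns a dict with "img" (420x560x3 uint8, blue, green, red), "fov_y" (degrees; the focal length in pixels is half the picture's height over the tangent of half this angle, whatever the lens; pixels are square), "cx", "cy" (the principal point, pixels), "world_to_cam" (4x4, takes a point from world to camera coordinates). Camera axes: x right, y up, looking along -z (the intrinsics and any distortion apply to the point x, -y, -z); pixel columns grow to the right and rows downward; lengths in m; the calibration is good to about 2 mm. A picture is of the moment at which its call begins. There is no depth.
- hand_in(): hands the job in; it is judged then, once.
Trained networks look in the newest picture that a camera, given by its name, has taken for a name from the list of things; names that differ only in an ending like _2 or _b are one class to them, and where a whole thing is asked for, a point or a joint stands for the part that bears it (a point fixed in the world has none). Each returns a list of dicts, best first, with "confidence" (0 to 1); they miss things now and then, are a little off and sometimes report something else, mostly with a low value. They report only what shows in the picture. A call takes as long as a camera call.
- recognise(camera, thing): "centre" ([column, row] in pixels, amid what is visible of it).
- outline_of(camera, thing): "pixels" (420x560 bool, what is visible of it) and "centre" ([column, row] in pixels, amid what is visible of it).
- place_of(camera, thing): "centre" ([column, row] in pixels: a listed point, or the origin of a listed thing).
The state is a dict: "t": time; "q": joint angles; "joint_vel": joint speeds; "joint_torque": joint torques, N m; "eef_pos": TCP position; "tool_rot": TCP orientation; "contact_force": force on the tool from outside, world axes, zero at the start; "torque": the same for the moment, N m; "gripper_width": opening from 0.0 (shut) to 1.0 (fully open); "grasp_force": force on a finger pad.
Only numpy, scipy, OpenCV 4.12 (cv2) and the standard library are available. Lean on these libraries where they do the work, as an engineer would, in place of code of your own. Each camera call takes 0.05 s, during which the arm holds its last target. There are 200 camera calls.

TASK

Get the fraction collector ready for its next run: draw the red latch all the way back from the spindle, then carry the tube carousel over upright and lower its sleeve gently down the spindle shaft, turned so that the slot in its foot drops over the brass cross pin and it sits fully home. Then slide the latch in again to its end stop, so that its tongue lies over the carousel's rim. Leave the tube rack, the small amber bottle and the white carton standing where they are.

Things in the scene. Friction and masses are not known exactly. Their poses are not given: they have to be found in the camera images.
- collector: Fraction collector, fixed: light grey flat housing 214 (x) x 190 (y) x 36 mm high, display and keys along its front (-x) edge, spindle in the middle, latch tower at the front (y = 0, x -110 to -76 mm, up to z = 95 mm). Parked dispensing arm at the back: x = 84 mm, y -85 to 32 mm, top z = 113 mm; leave it alone. Origin on the bench under the spindle axis, z up.
- spindle_seat (a point): Centre of the upper face of the steel flange (52 mm diameter, 46 mm above the bench) on which the carousel's foot comes to rest. Turns with the spindle. z is the spindle axis, up. A brass cross pin (5 mm diameter, 46 mm long, centre 4 mm above the flange) runs through the shaft along this frame's y axis.
- shaft_top (a point): Top of the spindle's steel shaft, on its axis, 86 mm above the flange face. The shaft is 16 mm in diameter; its top 7 mm taper to 7 mm diameter. Axes as spindle_seat.
- spindle (a joint): Turn of the spindle relative to the collector, rad; 0 has the cross pin along the collector's y axis, positive is anticlockwise from above. Stiff (0.03 N m).
- latch (a joint): Slide of the latch along the collector's +x, towards the spindle, m. 0 = fully drawn back (tongue tip 73 mm from the spindle axis, clear of the carousel). 0.020 = home, its end stop (tip 53 mm from the axis: over the rim of a seated carousel, but in the way of one still to be lowered). About 2 N of friction.
- latch_grip (a point): Centre of the latch's red upright finger grip, 104 mm above the bench; moves with the latch, axes as the collector's. The grip is 20 mm long (x), 12 mm thick (y) and stands free from 95 to 116 mm above the bench. The steel tongue below it is 22 mm wide and 5 mm thick; its tip is 23 mm ahead (+x) of this point, its underside 86.5 mm above the bench.
- carousel: Tube carousel, loose, about 180 g: aluminium sleeve (30 mm outside, 19 mm bore right through, 80 mm tall) with a blue disc (124 mm diameter, z = 34 to 38 mm) holding twelve open tubes (tops at z = 41 mm). Origin: centre of the sleeve's foot, z up. The slot across the foot (9 mm wide, 9 mm high, open below) runs along y, as do two white lines on the disc. Fits either way round (half turn).
- carousel_grip (a point): On the carousel's axis, 65 mm above its foot, midway between its two black ribbed grip pads, which face +y and -y: 36 mm over their outer faces, 24 mm wide, from 50 to 80 mm above the foot. Take it here from above, fingers closing along y. Axes as the carousel's.
- tube_rack: Orange tube rack, loose, 64 x 156 x 52 mm, origin at the centre of its underside; a bystander.
- dye_bottle: Small amber bottle with a black cap, loose, 34 mm diameter, 62 mm tall, origin at the centre of its underside; a bystander.
- ladder_box: Small white carton with a blue mark, loose, 88 x 70 x 76 mm, origin at the centre of its underside; a bystander.

How it is judged:
By the outcome, as a careful person would: the job done as asked, in the order asked, and still so for the second after the job is handed in, with the robot touching nothing.
It also fails if it takes over 69 s, if anything falls off the work surface, if the arm or the gripper's body presses on something with over 40 N, if the wrist force passes 120 N, or if a joint passes its speed limit or range.

## Working session

There is one attempt and no reset: what is moved stays moved. The work goes in short steps, Python scripts to look and compute and a tool call to move; the robot and the scene stay as the last step left them, time stands still between calls to the robot, and variables do not carry over. Pictures are saved under pics/ and viewed, at most 13 in all, crops included, and the job is handed in when it is done.

Besides the shell and the picture viewer there is one more tool, called by a JSON object that holds its "api" and its "payload", one argument or row to a line. carry_out: Moves the arm, as the interface text tells. Its arguments: {"type":"object","properties":{"rows":{"type":"string"},"claw":{"type":"number"},"force":{"type":"number"}},"required":["rows"]}

```bash
ls; mkdir -p pics; cat > h.py <<'E'
from station import *
import numpy as np, cv2
def shot(n):
    return read_camera(n)
def ray(c,px):
    f=210/np.tan(np.radians(c["fov_y"])/2)
    M=np.array(c["world_to_cam"]);R=M[:3,:3];o=-R.T@M[:3,3]
    d=R.T@np.array([(px[0]-c["cx"])/f,-(px[1]-c["cy"])/f,-1]);return o,d/np.linalg.norm(d)
def proj(c,p):
    f=210/np.tan(np.radians(c["fov_y"])/2)
    M=np.array(c["world_to_cam"]);q=M[:3,:3]@np.array(p)+M[:3,3]
    return np.array([c["cx"]+f*q[0]/-q[2],c["cy"]-f*q[1]/-q[2]])
def tri(rs):
    A=sum(np.eye(3)-np.outer(d,d) for o,d in rs);b=sum((np.eye(3)-np.outer(d,d))@o for o,d in rs)
    p=np.linalg.solve(A,b);return p,[np.linalg.norm(np.cross(p-o,d)) for o,d in rs]
def atz(r,z):
    o,d=r;return o+d*(z-o[2])/d[2]
E
python3 - <<'E'
from h import *
o=get_obs();print({k:np.round(v,3) for k,v in o.items()})
C={}
for n in("scene","side","wrist"):
    C[n]=c=shot(n);cv2.imwrite(f"pics/{n}0.png",c["img"]);print(n,[k for k in c],c["fov_y"],np.round(-np.array(c["world_to_cam"])[:3,:3].T@np.array(c["world_to_cam"])[:3,3],3))
for t in("collector","spindle_seat","shaft_top","latch_grip","carousel","carousel_grip","tube_rack","dye_bottle","ladder_box"):
    rs=[]
    for n in("scene","side","wrist"):
        r=place_of(n,t)
        for k in r[:2]: print(t,n,np.round(k["centre"],1),round(k["confidence"],2))
        if r and r[0]["confidence"]>.3 and n!="wrist": rs.append(ray(C[n],r[0]["centre"]))
    if len(rs)>1: print("   ",np.round(tri(rs),4) if 0 else (tri(rs)[0].round(4),np.round(tri(rs)[1],4)))
a=np.hstack([cv2.resize(C["scene"]["img"],(400,300)),cv2.resize(C["side"]["img"],(400,300))])
E
```

```text
pics
{'t': np.float64(0.0), 'q': array([-1.273,  0.478,  0.022,  1.556, -0.011,  1.109, -0.083]), 'joint_vel': array([-0.001, -0.001,  0.   , -0.001,  0.002,  0.   , -0.   ]), 'joint_torque': array([-0.0000e+00, -5.9645e+01,  1.6080e+00, -2.8120e+01,  1.2000e-02,
        1.0000e-02,  0.0000e+00]), 'eef_pos': array([0.266, 0.62 , 0.23 ]), 'tool_rot': array([-0.   ,  0.201,  0.979, -0.001]), 'contact_force': array([-0.026,  0.15 , -0.314]), 'torque': array([-0.031, -0.016,  0.007]), 'grasp_force': np.float64(0.0), 'gripper_width': np.float64(1.002)}
scene ['img', 'fov_y', 'cx', 'cy', 'world_to_cam'] 57.39874531584789 [-0.067 -0.625  0.577]
side ['img', 'fov_y', 'cx', 'cy', 'world_to_cam'] 43.690038035600445 [0.414 0.817 0.845]
wrist ['img', 'fov_y', 'cx', 'cy', 'world_to_cam'] 61.901849158003124 [0.196 0.65  0.372]
collector scene [274.1 263.3] 0.96
collector side [291.4 220.3] 0.65
    (array([ 0.5618, -0.1512, -0.0032]), array([0.0027, 0.0027]))
spindle_seat scene [274.3 248. ] 0.63
spindle_seat scene [182.8 200.2] 0.44
spindle_seat side [290.9 202.6] 0.73
    (array([ 0.5616, -0.153
[... 389 characters left out ...]
ide [264.2 332.4] 0.97
carousel side [290.8 220.3] 0.34
    (array([ 0.702 , -0.0354, -0.1046]), array([0.1617, 0.1617]))
carousel_grip scene [181.7 200.9] 0.71
carousel_grip side [262.  305.8] 0.81
    (array([0.5604, 0.1855, 0.0658]), array([0.0072, 0.0072]))
tube_rack scene [314.5 221.9] 0.8
tube_rack side [207.2 214.3] 0.9
tube_rack side [293.  205.4] 0.5
    (array([ 0.774 , -0.1295,  0.0092]), array([0.0034, 0.0034]))
dye_bottle scene [266.2 217.6] 0.47
dye_bottle side [207.5 258.9] 0.81
    (array([ 0.7298,  0.0119, -0.0048]), array([0.0014, 0.0014]))
ladder_box scene [358.9 296.8] 0.87
ladder_box side [295.1 169.1] 0.8
    (array([ 0.5879, -0.3739, -0.0067]), array([0.0024, 0.0024]))
```

View pics/scene0.png

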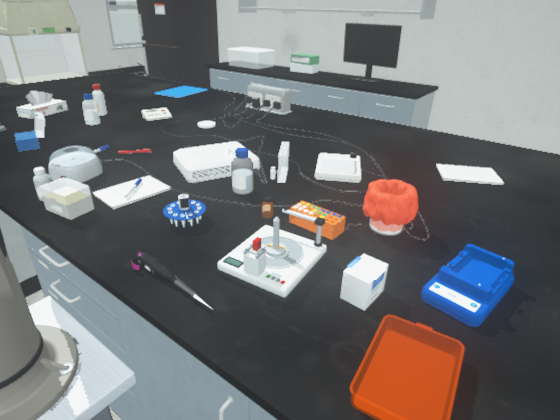

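View pics/side0.png

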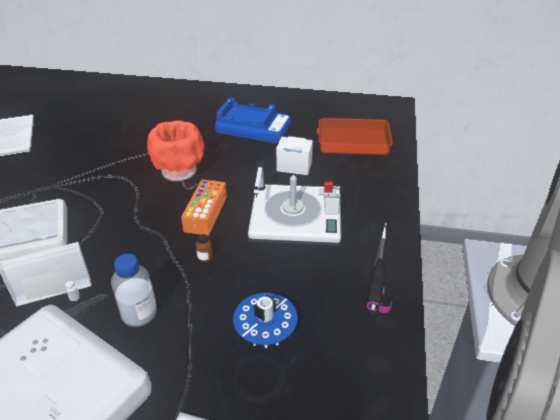

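The scene view shows the collector at about (272,258), latch home (red grip at 257,243), carousel at (184,210), with the bottle, rack and carton clear of it. The side view shows the same: carousel at (265,318), with its white lines near (281,303) and (249,331), and the spindle at (293,200).

```bash
python3 - <<'E'
from h import *
c=shot("wrist");M=np.array(c["world_to_cam"]);print(M.round(3))
s=shot("side")
a=atz(ray(s,(281,303)),.038);b=atz(ray(s,(249,331)),.038);print(a,b,(a+b)/2,np.degrees(np.arctan2(*(a-b)[[1,0]])))
print(atz(ray(s,(265,300)),.08))
E
```

```text
[[ 0.396  0.918 -0.001 -0.674]
 [-0.876  0.377 -0.3    0.039]
 [-0.275  0.12   0.954 -0.38 ]
 [ 0.     0.     0.     1.   ]]
[0.53677436 0.14408956 0.038     ] [0.58407608 0.22134926 0.038     ] [0.56042522 0.18271941 0.038     ] -121.47676165801052
[0.56144645 0.17723781 0.08      ]
```

{"api": "carry_out", "payload": {
  "rows": "26 -44 6 0;26 -44 6 0;26 -44 6 0;26 -44 6 0;26 -44 6 0;26 -44 6 0;26 -44 6 0;26 -44 6 0;26 -44 6 0;26 -44 6 0"
}}

```text
t: 2.85
eef_pos: [0.5272, 0.1788, 0.2918]
tool_rot: [0.0, 0.201, 0.98, 0.0]
contact_force: [0.6, 1.2, 0.4]
gripper_width: 1.003
grasp_force: 0.0
```

{"api": "carry_out", "payload": {
  "rows": "0 0 0 0;0 0 0 0"
}}

```text
t: 3.1
eef_pos: [0.5262, 0.1806, 0.2913]
tool_rot: [-0.0, 0.202, 0.979, 0.0]
contact_force: [-0.3, 1.1, -0.1]
gripper_width: 1.005
grasp_force: 0.0
```

```bash
cat > look.py <<'E'
from h import *
import sys,pickle
def look(name,things):
    c=shot("wrist");cv2.imwrite(f"pics/{name}.png",c["img"]);out={}
    for t in things:
        r=place_of("wrist",t)
        for k in r[:2]: print(t,np.round(k["centre"],1),round(k["confidence"],2))
        if r: out[t]=r[0]["centre"]
    c=dict(c);pickle.dump((c,out),open(name+".pkl","wb"));return c,out
E
python3 - <<'E'
from look import *
o=get_obs();print(o["eef_pos"],o["tool_rot"])
c,r=look("w1",["carousel","carousel_grip","shaft_top","spindle_seat","latch_grip"])
print(atz(ray(c,r["carousel_grip"]),.065),atz(ray(c,r["carousel"]),0))
E
```

```text
[0.52621251 0.18064054 0.291279  ] [-1.60749793e-04  2.01525653e-01  9.79483195e-01  2.36413698e-04]
carousel [292.4 180.9] 0.74
carousel_grip [297.8 195.5] 0.95
spindle_seat [ 49.7 295. ] 0.92
[0.55839472 0.18293801 0.065     ] [0.55603199 0.17923655 0.        ]
```

View pics/w1.png

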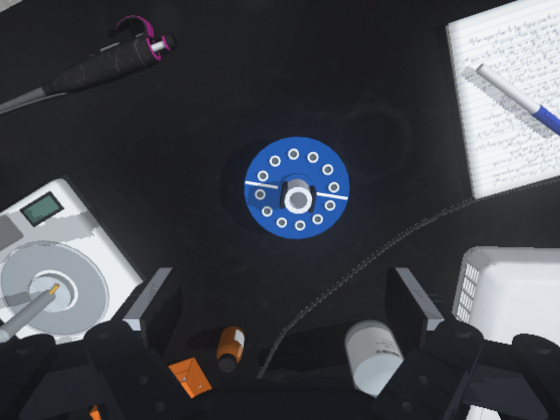

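The wrist view shows the carousel disc centred at about (297,188). Its white lines run from (245,183) to (348,198), with the black pads on that line. The brass pin is visible on the spindle at about (52,290).

{"api": "carry_out", "payload": {
  "rows": "-3 -42 0 4;-3 -42 0 4;-3 -42 0 4;-3 -42 0 4;-3 -42 0 4;-3 -42 0 4;-3 -42 0 4;-3 -42 0 0;0 0 0 0;0 0 0 0"
}}

```text
t: 4.65
eef_pos: [0.5027, -0.1548, 0.2912]
tool_rot: [-0.0, -0.042, 0.999, 0.0]
contact_force: [0.3, 0.3, -0.0]
gripper_width: 0.996
grasp_force: 0.0
```

```bash
python3 - <<'E'
from look import *
c,_=pickle.load(open("w1.pkl","rb"))
a=atz(ray(c,(245,183)),.038);b=atz(ray(c,(348,198)),.038);print("line",(a+b)/2,np.degrees(np.arctan2(*(b-a)[[1,0]])))
cc,_=c,0
print("grip tri w/ side",)
o=get_obs();print(o["eef_pos"],o["tool_rot"])
c,r=look("w2",["spindle_seat","shaft_top","latch_grip","collector"])
for t,z in(("spindle_seat",.046),("shaft_top",.132),("latch_grip",.104),("collector",0)):
    if t in r: print(t,atz(ray(c,r[t]),z))
E
```

```text
line [0.55993186 0.18221498 0.038     ] 58.137460321810984
grip tri w/ side
[ 0.50265049 -0.15475082  0.29119761] [-5.05516700e-05 -4.18864311e-02  9.99122331e-01  3.02921700e-04]
spindle_seat [278.4 216.3] 0.79
latch_grip [275.6 152. ] 0.85
collector [277.  201.6] 0.64
collector [274. 154.] 0.34
spindle_seat [ 0.56184658 -0.1567336   0.046     ]
latch_grip [ 0.47794089 -0.16513231  0.104     ]
collector [ 0.55806769 -0.15951043  0.        ]
```

View pics/w2.png

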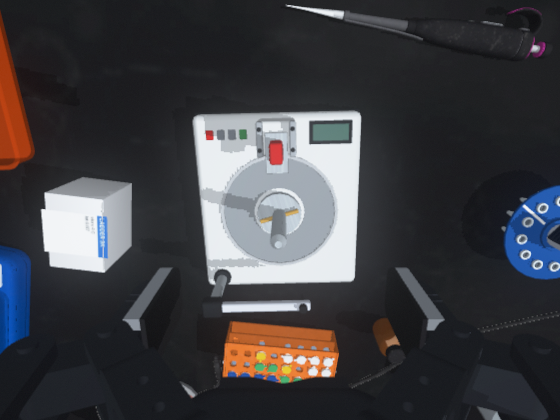

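The housing's front edge runs from (194,117) to (360,111). The latch grip is at (276,152), the shaft goes from its foot at (278,214) to its tip at (279,243), and the brass pin runs from (258,221) to (300,210). I'll zoom in to get these more exactly.

```bash
python3 - <<'E'
from look import *
c,r=pickle.load(open("w2.pkl","rb"));im=c["img"]
cv2.imwrite("pics/w2z.png",cv2.resize(im[130:265,205:360],None,fx=4.4,fy=4.4,interpolation=cv2.INTER_CUBIC))
P=lambda px,z:atz(ray(c,px),z)
for px,z in(((194,117),.036),((360,111),.036),((207,285),.036),((357,281),.036),((258,221),.05),((300,210),.05),((279,243),.132)):print(px,P(px,z).round(4))
hsv=cv2.cvtColor(im,cv2.COLOR_BGR2HSV);m=cv2.inRange(hsv,(12,120,90),(28,255,255));m[:190]=0;m[240:]=0;m[:,:240]=0;m[:,320:]=0
ys,xs=np.nonzero(m);w=np.array([P((x,y),.0515)[:2] for x,y in zip(xs,ys)]);print(len(w),w.mean(0));u=np.linalg.svd(w-w.mean(0))[2][0];t=(w-w.mean(0))@u;print("pin ang",np.degrees(np.arctan2(u[1],u[0])),np.ptp(t))
s=shot("side");sc=shot("scene")
for t in("shaft_top","latch_grip","spindle_seat"):
    rs=[ray(k,place_of(n,t)[0]["centre"]) for n,k in(("side",s),("scene",sc))]
    px=r.get(t,(279,241));p,e=tri(rs+[ray(c,px)]);print(t,p.round(4),np.round(e,4))
E
```

```text
(194, 117) [ 0.4576 -0.2583  0.036 ]
(360, 111) [ 0.4362 -0.0771  0.036 ]
(207, 285) [ 0.6658 -0.2404  0.036 ]
(357, 281) [ 0.6441 -0.0499  0.036 ]
(258, 221) [ 0.5682 -0.18    0.05  ]
(300, 210) [ 0.5507 -0.1326  0.05  ]
(279, 243) [ 0.5579 -0.1552  0.132 ]
56 [ 0.55899581 -0.15543446]
pin ang -68.12770022467218 0.04369640395877617
shaft_top [ 0.5569 -0.1546  0.1323] [0.0026 0.0031 0.0013]
latch_grip [ 0.4747 -0.1627  0.1077] [0.0013 0.0025 0.0036]
spindle_seat [ 0.559  -0.1529  0.0512] [0.0016 0.0034 0.004 ]
```

View pics/w2z.png

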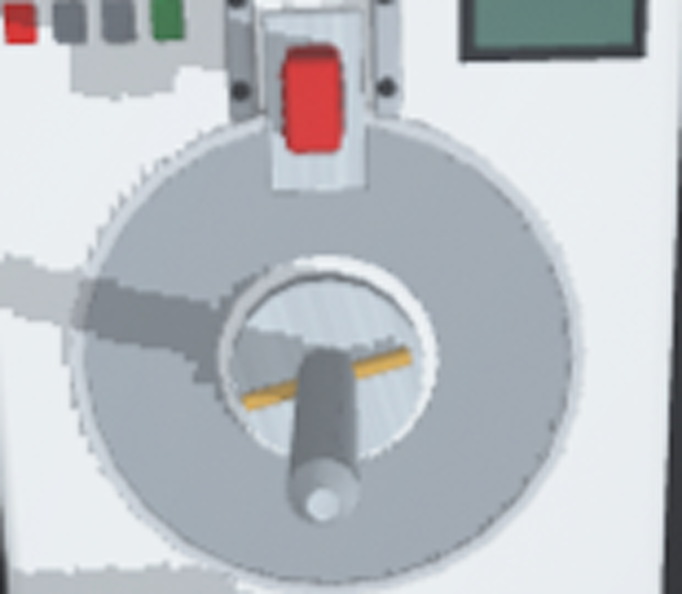

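{"api": "carry_out", "payload": {
  "rows": "-8 -3 -30 1;-8 -3 -45 0;-7 -3 -45 0;0 0 -40 0;0 0 -20 0;0 0 -13 0;0 0 0 0",
  "claw": 40,
  "force": 25
}}

```text
t: 6.18
eef_pos: [0.4792, -0.1648, 0.0979]
tool_rot: [-0.001, -0.05, 0.999, 0.0]
contact_force: [0.6, 0.7, 0.5]
gripper_width: 0.468
grasp_force: 0.0
```

```bash
python3 - <<'E'
from look import *
c=shot("side");s=shot("scene")
o=get_obs();print(o["eef_pos"],o["contact_force"])
a=cv2.resize(c["img"][140:260,240:400],(640,480),interpolation=cv2.INTER_CUBIC)
cv2.imwrite("pics/s2.png",a)
E
```

```text
[ 0.48005941 -0.16503537  0.09899728] [ 0.84302631  0.1993579  -0.74752629]
```

View pics/s2.png

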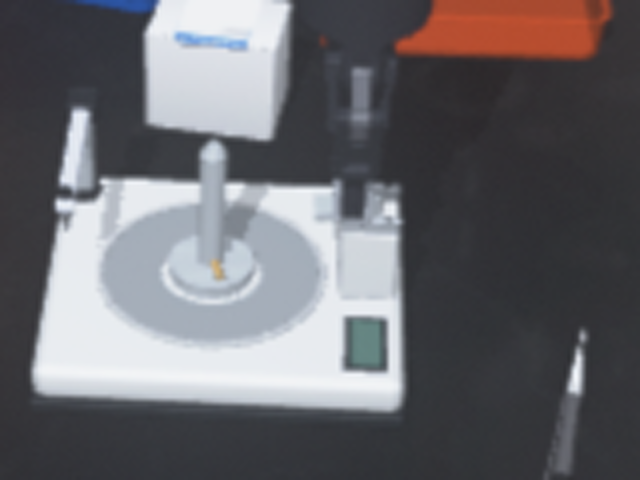

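The side crop shows the fingers at about (355,190) straddling the red grip on top of the tower, which they hide. Closing now.

{"api": "carry_out", "payload": {
  "rows": "0 0 0 0;0 0 0 0;0 0 0 0;0 0 0 0",
  "claw": 0,
  "force": 25
}}

```text
t: 6.78
eef_pos: [0.48, -0.1638, 0.0992]
tool_rot: [0.001, -0.051, 0.999, 0.001]
contact_force: [-1.5, 3.5, 5.1]
gripper_width: 0.129
grasp_force: 29.5
```

{"api": "carry_out", "payload": {
  "rows": "-3 -0.3 0 0;-4 -0.4 0 0;-4 -0.4 0 0;-4 -0.4 0 0;-4 -0.4 0 0;0 0 0 0"
}}

```text
t: 7.52
eef_pos: [0.4662, -0.1653, 0.0993]
tool_rot: [0.005, -0.052, 0.999, -0.001]
contact_force: [15.3, 5.0, -10.3]
gripper_width: 0.128
grasp_force: 27.5
```

{"api": "carry_out", "payload": {
  "rows": "-1.5 -0.2 0 0;0 0 0 0"
}}

```text
t: 7.78
eef_pos: [0.4661, -0.1654, 0.0994]
tool_rot: [0.006, -0.052, 0.999, -0.001]
contact_force: [19.3, 5.5, -14.7]
gripper_width: 0.132
grasp_force: 26.8
```

{"api": "carry_out", "payload": {
  "rows": "0 0 0 0;0 0 0 0;0 0 0 0;0 0 40 0;0 0 60 0;0 0 60 0;0 0 30 0;15 0 0 0;15 0 0 0;0 0 0 0",
  "claw": 50
}}

```text
t: 9.02
eef_pos: [0.4893, -0.1665, 0.2865]
tool_rot: [-0.002, -0.051, 0.999, -0.0]
contact_force: [0.6, -0.3, -0.7]
gripper_width: 0.581
grasp_force: 0.0
```

```bash
python3 - <<'E'
from look import *
o=get_obs();print(o["eef_pos"])
c,r=look("w3",["latch_grip","shaft_top","spindle_seat"])
s=shot("side");sc=shot("scene");P=lambda px,z:atz(ray(c,px),z)
for t in("latch_grip","shaft_top"):
    rs=[]
    for n,k in(("side",s),("scene",sc),("wrist",c)):
        q=place_of(n,t)
        if q and q[0]["confidence"]>.5: rs.append(ray(k,q[0]["centre"]))
    if len(rs)>1:p,e=tri(rs);print(t,p.round(4),np.round(e,4))
c0=pickle.load(open("w2.pkl","rb"))[0]
for k in(c0,c):
    im=k["img"];h=cv2.cvtColor(im,cv2.COLOR_BGR2HSV);m=cv2.inRange(h,(0,140,120),(6,255,255))|cv2.inRange(h,(174,140,120),(180,255,255))
    n,l,st,ce=cv2.connectedComponentsWithStats(m)
    for i in range(1,n):
        if st[i][4]>40 and 240<ce[i][0]<310: print(st[i],ce[i],atz(ray(k,ce[i]),.114))
cv2.imwrite("pics/w3z.png",cv2.resize(c["img"][40:300,180:400],None,fx=2.3,fy=2.3))
E
```

```text
[ 0.48933378 -0.16646945  0.28648537]
latch_grip [285.7 152.9] 0.68
shaft_top [290.1 260.8] 0.65
spindle_seat [287.7 228. ] 0.8
latch_grip [ 0.5963 -0.1086  0.0267] [0.1561 0.0434 0.1327]
shaft_top [ 0.5584 -0.1533  0.1312] [0.0024 0.0015 0.0012]
[269 143  13  22 253] [275.44664032 153.07509881] [ 0.47735989 -0.16509573  0.114     ]
[281 143  13  24 276] [287.11956522 155.22826087] [ 0.46381512 -0.16671081  0.114     ]
```

View pics/w3z.png

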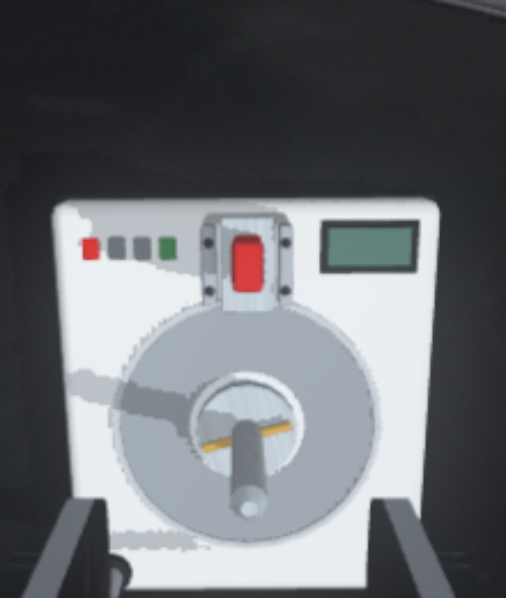

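The zoom shows the latch grip drawn back to the rear of the tower at (248,263), the tongue just clear of the turntable, and the pin unchanged at (205,448)–(290,425). Next, the carousel.

{"api": "carry_out", "payload": {
  "rows": "7 35 0 -4;7 35 0 -4;7 35 0 -4;7 35 0 -4;7 35 0 -4;7 35 0 -4;7 35 0 -4;7 35 0 -4;7 35 -20 -4;7.5 34 -30 -1.7",
  "claw": 64
}}

```text
t: 10.88
eef_pos: [0.5604, 0.1837, 0.2387]
tool_rot: [0.001, 0.276, 0.961, 0.001]
contact_force: [0.6, -1.0, 0.8]
gripper_width: 0.749
grasp_force: 0.0
```

{"api": "carry_out", "payload": {
  "rows": "0 0 -40 0;0 0 -40 0;0 0 0 0;0 0 0 0"
}}

```text
t: 11.38
eef_pos: [0.5604, 0.1822, 0.1598]
tool_rot: [0.001, 0.275, 0.961, 0.001]
contact_force: [-0.3, 1.2, 2.1]
gripper_width: 0.75
grasp_force: 0.0
```

```bash
python3 - <<'E'
from look import *
o=get_obs();q=o["tool_rot"];print(o["eef_pos"],"tooly",np.degrees(np.arctan2(2*q[2]**2-1,2*q[1]*q[2])))
c,r=look("w4",["carousel_grip","carousel"])
print(atz(ray(c,r["carousel_grip"]),.065))
for n,px in(("w2",(278.4,244.3)),("w3",(288.3,260.4)),("w3",(290.1,260.8))):
    k=pickle.load(open(n+".pkl","rb"))[0];print(n,atz(ray(k,px),.132))
k=pickle.load(open("w3.pkl","rb"))[0]
a,b=[atz(ray(k,(180+x/2.3,40+y/2.3)),.0515) for x,y in((203,450),(291,426))];print((a+b)/2,np.degrees(np.arctan2(*(b-a)[[1,0]])))
E
```

```text
[0.56044227 0.18224902 0.15979366] tooly 58.03252981188535
carousel_grip [282.8 202.2] 0.73
carousel [284.  183.2] 0.6
[0.55674323 0.18324883 0.065     ]
w2 [ 0.55930491 -0.15568933  0.132     ]
w3 [ 0.55862503 -0.15594059  0.132     ]
w3 [ 0.55886457 -0.15422804  0.132     ]
[ 0.56033497 -0.15595597  0.0515    ] 112.06961041791384
```

View pics/w4.png

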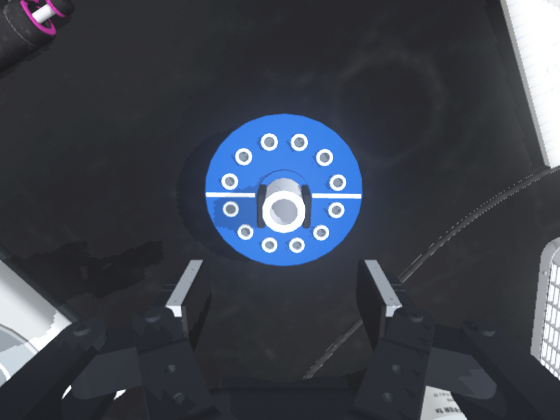

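The view shows the white lines level at (205,195)–(361,197), square to the finger line, the sleeve mouth at (284,213), and the fingers symmetric about column 285. Alignment is good.

{"api": "carry_out", "payload": {
  "rows": "0 0 -40 0.5;0 0 -35 0;0 0 -20 0;0 0 -12 0;0 0 -6 0;0 0 0 0"
}}

```text
t: 12.28
eef_pos: [0.5599, 0.1822, 0.0458]
tool_rot: [0.0, 0.271, 0.963, 0.0]
contact_force: [-0.1, 0.1, 0.5]
gripper_width: 0.753
grasp_force: 0.0
```

{"api": "carry_out", "payload": {
  "rows": "0 0 0 0;0 0 0 0;0 0 0 0;0 0 0 0;0 0 0 0;0 0 0 0",
  "claw": 0,
  "force": 45
}}

```text
t: 13.02
eef_pos: [0.5601, 0.1824, 0.0462]
tool_rot: [0.001, 0.271, 0.963, 0.001]
contact_force: [-0.8, 0.0, 5.7]
gripper_width: 0.414
grasp_force: 44.9
```

{"api": "carry_out", "payload": {
  "rows": "0 0 8 0;0 0 20 0;0 0 30 0;0 0 40 0;0 0 40 0;0 0 30 0;0 0 12 0;0 0 0 0"
}}

```text
t: 14.02
eef_pos: [0.5593, 0.1821, 0.2253]
tool_rot: [0.0, 0.271, 0.963, 0.0]
contact_force: [-0.8, 0.4, -2.3]
gripper_width: 0.415
grasp_force: 45.3
```

{"api": "carry_out", "payload": {
  "rows": "0 -20 0 3;0 -30 0 5;0 -40 0 6;0 -40 0 6;0 -40 0 6;0 -40 0 6;0 -40 0 6;0 -40 0 6;0 -30 0 5;-1 -18 0 4.7"
}}

```text
t: 15.28
eef_pos: [0.557, -0.1578, 0.2232]
tool_rot: [-0.002, -0.193, 0.981, 0.0]
contact_force: [0.7, -0.3, -3.0]
gripper_width: 0.412
grasp_force: 45.3
```

{"api": "carry_out", "payload": {
  "rows": "0 0 0 0;0 0 0 0;0 0 0 0"
}}

```text
t: 15.65
eef_pos: [0.5585, -0.1544, 0.2248]
tool_rot: [-0.0, -0.193, 0.981, 0.0]
contact_force: [0.3, -0.4, -2.7]
gripper_width: 0.416
grasp_force: 45.2
```

```bash
python3 - <<'E'
from look import *
o=get_obs();q=o["tool_rot"];print(o["eef_pos"],q,"tooly",np.degrees(np.arctan2(2*q[2]**2-1,2*q[1]*q[2])),o["contact_force"],o["grasp_force"])
c,r=look("w5",["carousel_grip","carousel","shaft_top"])
s=shot("side");sc=shot("scene")
for t in("carousel","carousel_grip","shaft_top"):
    rs=[]
    for n,k in(("side",s),("scene",sc)):
        qq=place_of(n,t)
        for z in qq[:2]: print(t,n,np.round(z["centre"],1),round(z["confidence"],2))
        if qq: rs.append(ray(k,qq[0]["centre"]))
    if len(rs)>1:p,e=tri(rs);print(t,p.round(4),np.round(e,4))
m=np.hstack([cv2.resize(s["img"][110:260,220:370],(400,400),interpolation=2),cv2.resize(sc["img"][150:300,200:350],(400,400),interpolation=2)])
cv2.imwrite("pics/s5.png",m)
E
```

```text
[ 0.55849394 -0.15439401  0.22482049] [-3.19122598e-04 -1.93474143e-01  9.81105250e-01  3.77333292e-04] tooly 112.31121014680538 [ 0.26408628 -0.37388201 -2.6678729 ] 45.19865155220032
carousel_grip [281.8 290.3] 0.74
carousel side [292.2 161. ] 0.96
carousel scene [275.  197.2] 0.65
carousel [ 0.5629 -0.146   0.1794] [0.0001 0.0001]
carousel_grip side [294.2 132.6] 0.67
carousel_grip scene [275.2 246.4] 0.69
carousel_grip scene [277.6 172.6] 0.59
carousel_grip [ 0.528  -0.2286  0.1529] [0.0633 0.0633]
shaft_top side [296.4 173.3] 0.72
shaft_top scene [274.8 219.3] 0.83
shaft_top [ 0.5519 -0.159   0.1336] [0.0042 0.0042]
```

View pics/s5.png

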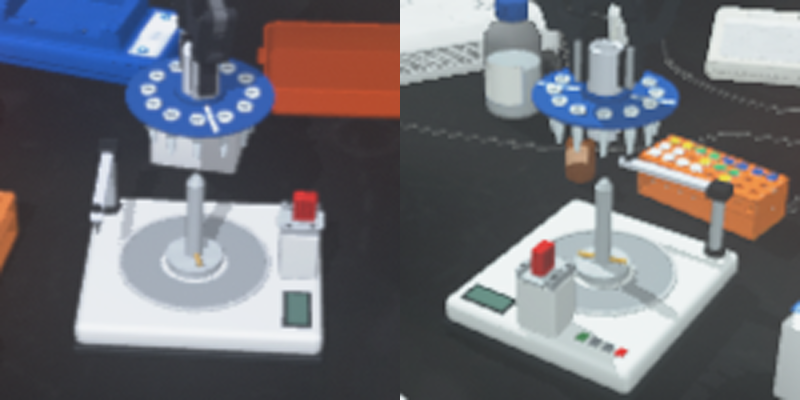

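The left half (side) shows the latch back at (305,205) and the carousel held upright above the shaft tip (195,180). The right half (scene) shows the sleeve at (604,65) in line with the shaft at (603,185). Next, a numeric check of the disc centre against the shaft.

```bash
python3 - <<'E'
from look import *
fd=.2248-.0462
for n,tip in(("side",(220+195*.375,110+176*.375)),("scene",(200+203*.375,150+180*.375))):
    k=shot(n);h=cv2.cvtColor(k["img"],cv2.COLOR_BGR2HSV);m=cv2.inRange(h,(100,120,50),(125,255,255))
    m2=np.zeros_like(m);y,x,Y,X=(120,260,170,330) if n=="side" else(165,240,210,325);m2[y:Y,x:X]=m[y:Y,x:X]
    ys,xs=np.nonzero(m2);hull=cv2.convexHull(np.c_[xs,ys]);e=cv2.fitEllipse(hull)
    th=np.linspace(0,6.28,60)
    # bias-free: project model circle, fit the same way
    for p in((.559,-.1555),(.5585,-.1545)):
        pr=np.array([proj(k,(p[0]+.062*np.cos(t),p[1]+.062*np.sin(t),fd+.038)) for t in th],np.float32)
        print(n,"obs",np.round(e[0],1),np.round(e[1],1),"model",np.round(cv2.fitEllipse(pr)[0],1),"tip obs",np.round(tip,1),"model",proj(k,(p[0],p[1],.132)).round(1))
E
```

```text
side obs [287.6 140.1] [37.9 69.8] model [294.8 145.5] tip obs [293.1 176. ] model [294.3 175.8]
side obs [287.6 140.1] [37.9 69.8] model [295.  145.7] tip obs [293.1 176. ] model [294.4 176.1]
scene obs [276.7 185.7] [24.8 55.3] model [277.6 184.9] tip obs [276.1 217.5] model [276.8 217. ]
scene obs [276.7 185.7] [24.8 55.3] model [277.1 184.9] tip obs [276.1 217.5] model [276.3 217. ]
```

{"api": "carry_out", "payload": {
  "rows": "0.7 -0.7 -15 0;0 0 -15 0;0 0 -10 0;0 0 -6 0;0 0 -5 0;0 0 -5 0;0 0 -5 0;0 0 -5 0;0 0 0 0"
}}

```text
t: 17.48
eef_pos: [0.5597, -0.156, 0.159]
tool_rot: [0.0, -0.193, 0.981, 0.0]
contact_force: [3.7, 2.4, -4.1]
gripper_width: 0.418
grasp_force: 45.2
```

{"api": "carry_out", "payload": {
  "rows": "0.5 0.4 -6 0;0 0 -8 0;0 0 -8 0;0 0 -8 0;0 0 -8 0;0 0 -8 0;0 0 0 0"
}}

```text
t: 18.35
eef_pos: [0.5598, -0.1557, 0.1121]
tool_rot: [-0.0, -0.193, 0.981, 0.0]
contact_force: [5.0, 3.7, -5.4]
gripper_width: 0.415
grasp_force: 45.4
```

{"api": "carry_out", "payload": {
  "rows": "0.7 0.5 -3 0;0 0 -3 0;0 0 -3 0;0 0 -2 0;0 0 -2 0;0 0 -2 0;0 0 0 0"
}}

```text
t: 19.23
eef_pos: [0.5601, -0.1558, 0.098]
tool_rot: [-0.0, -0.193, 0.981, -0.0]
contact_force: [2.7, 1.6, -3.3]
gripper_width: 0.415
grasp_force: 45.6
```

{"api": "carry_out", "payload": {
  "rows": "0 0 -1.5 0;0 0 -1.5 0;0 0 -1.5 0;0 0 -1 0;0 0 0 0"
}}

```text
t: 19.85
eef_pos: [0.5602, -0.1558, 0.0926]
tool_rot: [-0.0, -0.193, 0.981, 0.0]
contact_force: [1.2, 1.6, -3.0]
gripper_width: 0.413
grasp_force: 45.7
```

{"api": "carry_out", "payload": {
  "rows": "0 0 -0.7 0;0 0 -0.7 0;0 0 0 0"
}}

```text
t: 20.23
eef_pos: [0.5603, -0.1558, 0.0921]
tool_rot: [-0.0, -0.193, 0.981, 0.0]
contact_force: [-1.8, 1.4, 6.0]
gripper_width: 0.413
grasp_force: 46.8
```

{"api": "carry_out", "payload": {
  "rows": "0 0 0 0;0 0 0 0;0 0 0 0;0 0 0 0;0 0 20 0;0 0 40 0;0 0 50 0;0 0 50 0;-20 0 30 -5;-30 -3 0 -10",
  "claw": 62
}}

```text
t: 21.48
eef_pos: [0.5118, -0.1589, 0.2842]
tool_rot: [0.003, -0.061, 0.998, -0.001]
contact_force: [-0.4, -0.7, 0.1]
gripper_width: 0.725
grasp_force: 0.0
```

{"api": "carry_out", "payload": {
  "rows": "-20 -3 0 -1.3;0 0 0 0;0 0 0 0"
}}

```text
t: 21.85
eef_pos: [0.491, -0.1614, 0.2815]
tool_rot: [0.0, -0.052, 0.999, 0.0]
contact_force: [-0.8, -0.1, 0.0]
gripper_width: 0.725
grasp_force: 0.0
```

```bash
python3 - <<'E'
from look import *
o=get_obs();q=o["tool_rot"];print(o["eef_pos"],"tooly",np.degrees(np.arctan2(2*q[2]**2-1,2*q[1]*q[2])))
c,r=look("w6",["latch_grip","carousel"])
k=c;h=cv2.cvtColor(k["img"],cv2.COLOR_BGR2HSV);m=cv2.inRange(h,(0,140,120),(6,255,255))|cv2.inRange(h,(174,140,120),(180,255,255))
n,l,st,ce=cv2.connectedComponentsWithStats(m)
for i in range(1,n):
    if st[i][4]>40 : print(st[i],ce[i],atz(ray(k,ce[i]),.114))
s=shot("side");sc=shot("scene");rs=[]
for n,kk in(("side",s),("scene",sc)):
    z=place_of(n,"carousel")[0];rs.append(ray(kk,z["centre"]))
print(tri(rs))
m=np.hstack([cv2.resize(s["img"][110:260,220:370],(270,300),interpolation=2),cv2.resize(sc["img"][150:300,200:350],(270,300),interpolation=2),cv2.resize(c["img"][60:340,150:402],(260,300))])
cv2.imwrite("pics/s6.png",m)
E
```

```text
[ 0.49104716 -0.16144294  0.28151317] tooly 95.99958307307287
latch_grip [281.1 151.2] 0.92
carousel [281.3 224.2] 0.85
[211 141   7   9  57] [213.68421053 145.10526316] [ 0.46318523 -0.22696544  0.114     ]
[276 141  13  24 293] [281.95904437 152.61774744] [ 0.46354046 -0.16662651  0.114     ]
[116 403  34  17 326] [135.85582822 413.29141104] [ 0.77681581 -0.3018429   0.114     ]
(array([ 0.56341345, -0.15329583,  0.0437016 ]), [np.float64(0.0008654353956004621), np.float64(0.0008654353956004527)])
```

View pics/s6.png

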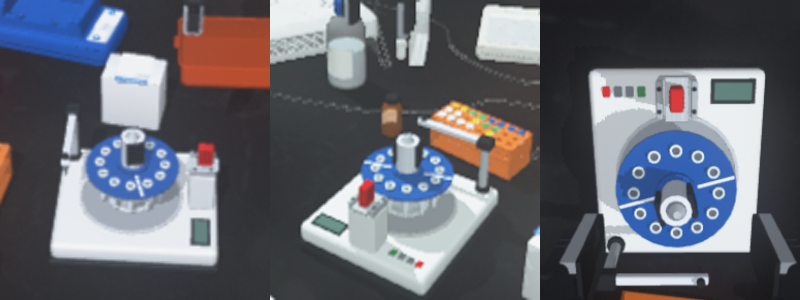

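All three views agree: the carousel sits upright and low on the spindle, with its lines along the pin and the sleeve mouth at (676,210) around the shaft. The latch is still back at (677,97) and the bystanders haven't moved.

{"api": "carry_out", "payload": {
  "rows": "-9 -1.5 -30 0;-9 -1 -45 0;-8 -1 -45 0;0 0 -35 0;0 0 -18 0;0 0 -10 0;0 0 0 0",
  "claw": 40,
  "force": 25
}}

```text
t: 23.08
eef_pos: [0.4643, -0.1652, 0.0982]
tool_rot: [-0.0, -0.052, 0.999, 0.0]
contact_force: [0.3, 0.3, -0.1]
gripper_width: 0.469
grasp_force: 0.0
```

{"api": "carry_out", "payload": {
  "rows": "0 0 0 0;0 0 0 0;0 0 0 0;0 0 0 0",
  "claw": 0
}}

```text
t: 23.58
eef_pos: [0.465, -0.1653, 0.0993]
tool_rot: [0.001, -0.052, 0.999, -0.0]
contact_force: [-1.1, 0.5, 7.1]
gripper_width: 0.135
grasp_force: 30.6
```

{"api": "carry_out", "payload": {
  "rows": "3 0.3 0 0;4 0.4 0 0;4 0.4 0 0;4 0.4 0 0;3 0.3 0 0;0 0 0 0"
}}

```text
t: 24.32
eef_pos: [0.4832, -0.1634, 0.0993]
tool_rot: [0.001, -0.052, 0.999, -0.0]
contact_force: [0.2, 1.3, 6.6]
gripper_width: 0.132
grasp_force: 30.6
```

{"api": "carry_out", "payload": {
  "rows": "1 0.1 0 0;1 0.1 0 0;1 0.1 0 0;1 0.1 0 0;0 0 0 0"
}}

```text
t: 24.95
eef_pos: [0.485, -0.1632, 0.0992]
tool_rot: [-0.001, -0.052, 0.999, 0.0]
contact_force: [-7.3, 1.0, 14.0]
gripper_width: 0.132
grasp_force: 31.6
```

{"api": "carry_out", "payload": {
  "rows": "1 0.1 0 0;1 0.1 0 0;0 0 0 0"
}}

```text
t: 25.32
eef_pos: [0.485, -0.1632, 0.0992]
tool_rot: [-0.003, -0.051, 0.999, 0.001]
contact_force: [-12.8, 1.2, 20.3]
gripper_width: 0.131
grasp_force: 32.5
```

{"api": "carry_out", "payload": {
  "rows": "0 0 0 0;0 0 0 0;0 0 0 0;0 0 40 0;0 0 60 0;0 0 60 0;-10 0 20 0;-10 0 0 0;0 0 0 0",
  "claw": 50
}}

```text
t: 26.45
eef_pos: [0.4671, -0.1626, 0.2772]
tool_rot: [-0.001, -0.052, 0.999, 0.0]
contact_force: [0.1, 0.2, 0.2]
gripper_width: 0.586
grasp_force: 0.0
```

```bash
python3 - <<'E'
from look import *
o=get_obs();print(o["eef_pos"])
c,r=look("w7",["latch_grip","carousel"])
k=c;h=cv2.cvtColor(k["img"],cv2.COLOR_BGR2HSV);m=cv2.inRange(h,(0,140,120),(6,255,255))|cv2.inRange(h,(174,140,120),(180,255,255))
n,l,st,ce=cv2.connectedComponentsWithStats(m)
for i in range(1,n):
    if st[i][4]>40 : print(st[i],ce[i],atz(ray(k,ce[i]),.114))
s=shot("side");sc=shot("scene")
m=np.hstack([cv2.resize(s["img"][110:260,220:370],(270,300),interpolation=2),cv2.resize(sc["img"][150:300,200:350],(270,300),interpolation=2),cv2.resize(c["img"][60:340,150:402],(260,300))])
cv2.imwrite("pics/s7.png",m)
E
```

```text
[ 0.46705549 -0.16262198  0.27722395]
latch_grip [280.7 200. ] 0.79
carousel [281.1 249.4] 0.66
[210 164   7   9  53] [212.71698113 168.35849057] [ 0.45853985 -0.22721979  0.114     ]
[274 193  13  20 242] [280.39256198 202.38842975] [ 0.48368725 -0.16458451  0.114     ]
```

View pics/s7.png

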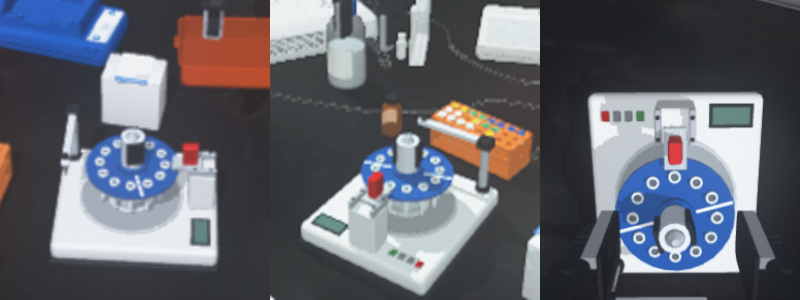

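The last picture shows the latch grip moved in 20 mm to (675,150), with its tongue over the blue rim. The carousel is still seated upright, and the carton, bottle and rack are unmoved.

```bash
python3 -c "
from station import *
print(hand_in())"
```

```text
the job is handed in; nothing more can be done
None
```

The job is handed in. The latch was drawn fully back, the carousel is seated on the spindle over the cross pin, and the latch was slid 20 mm in to its end stop with its tongue over the rim. The tube rack, bottle and carton were not touched, and the last move ended at 26.5 s.

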